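Vent the vacuum pot

TASK

Vent the vacuum pot: unscrew the little knurled lock nut on its vent valve all the way up to its stop, then press the freed orange pin down until it meets its stop, hold it firmly against the stop for about a second (some 14 N; more than 20 N bends the slim pin), and let it spring back up. Leave the nut up, and do not knock the lid or disturb the other things.

Things in the scene. Friction and masses are not known exactly. Their poses are not given: they have to be found in the camera images.
- pot: Steel vacuum pot, 192 mm diameter, fixed to the bench, with a 190 mm clear lid whose top is 116 mm above the bench. Origin: centre of its underside, z up. The vent valve stands on the lid 42 mm from the centre along the pot's own -x. The round gauge (48 mm across) is on the other side (+x 45 mm), its top 141 mm above the bench; a capped port at (12, -62) mm reaches 138 mm.
- lid: The clear acrylic lid with gauge and capped port, fixed on the pot; origin at the centre of its underside, 100 mm above the bench. It must not be knocked.
- nut_mid (a point): Middle of the small knurled brass lock nut on the vent valve: a cylinder 16 mm across and 9 mm tall (knurls 0.6 mm more), axis vertical. It sits on the top of a 13 mm aluminium stem that stands 46 mm above the lid (stem top 162 mm above the bench), so there is free room for fingers beside and below it. The point rises with the nut and also goes down with the pin.
- nut (a joint): Turn of the lock nut in rad: 0 screwed right down, growing anticlockwise seen from above (unscrewing), 4.4 at its upper stop. It climbs 13 mm per turn, a coarse quick thread (2.07 mm per rad) on the pin; turning it takes about 0.07 N m and it stays where it is left. While it is down it bears on the stem and the pin cannot be pressed: the pin can go down only as far as the nut has been raised.
- pin_tip (a point): Top centre of the orange head of the valve pin: head 10 mm across, 5 mm tall, its top 26 mm above the stem top when the pin is up, so about 17 mm above the top of a closed nut and about 8 mm above the top of a fully raised one. Faces straight up.
- pin_head: The orange head of the pin (same part); origin at the centre of its underside, 5 mm below point pin_tip.
- pin (a joint): How far the valve pin is pressed down, m: 0 up (closed). Its hard stop is set differently every time, somewhere between 3 and 8 mm down, and is not shown: it can only be felt. A spring returns the pin: about 3 N starts it, 4 to 6.5 N takes it to the stop, beyond which it goes no further and the force climbs steeply. To open fully it must be held against the stop with at least 10 N. It bends if its head is loaded with more than 20 N.
- flask_ring: open steel casting ring, 60 mm diameter, 70 mm tall, standing beside the pot. Bystander; origin at the middle of its underside
- dust_cap: black plastic cap, 18 mm diameter, 15 mm tall, lying loose on the pot's lid. Bystander; origin at the middle of its underside
- cleaner_bottle: white bottle with blue cap, 64 mm diameter, 150 mm tall. Bystander; origin at the middle of its underside
- beaker: clear open beaker, 70 mm diameter, 80 mm tall. Bystander; origin at the middle of its underside
- wax_tin: blue tin, 80 mm diameter, 35 mm tall. Bystander; origin at the middle of its underside
- screwdriver: red-handled screwdriver, 200 mm long, 26 mm thick, lying flat along its own x. Bystander; origin at the middle of its length, at its underside
- brush: wooden-handled brush, 200 mm long, 42 mm wide, 20 mm thick, lying flat along its own x. Bystander; origin at the middle of its length, at its underside
Not all that is in view belongs to the job. What is shaped like the pot but brown or red is not meant.

How it is judged (in metres and radians):
On the way, in this order (a step that is already met when the one before it is completed fails the run):
1. the lock nut is unscrewed (turned to at least 4.0 rad) with the pin up (pressed less than 1.5 mm) (value of joint nut above 4 rad and value of joint pin below 0.0015 m), for 0.2 s.
2. the freed pin is pressed down (at least 2.5 mm) and held against its stop with at least 10 N on its head, for 0.7 s, the nut being up (value of joint pin above 0.0025 m and value of joint nut above 3.9 rad and contact force between the fingers and pin_head above 10 N), for 0.7 s.
At the end, for the whole second after the job is handed in: the nut is still up (at least 3.9 rad) and the pin has sprung back (pressed less than 1 mm) (value of joint nut above 3.9 rad and value of joint pin below 0.001 m); the robot touches nothing.
It fails at once if the pin's head is loaded with more than 20 N (bent pin) (contact force between anything else and pin_head above 20 N).
It fails at once if the lid, gauge or port is knocked (more than 10 N from the robot) (contact force between any of the arm, the fingers and lid above 10 N).
It fails at once if a bystander is moved more than 20 mm (distance of any of flask_ring, dust_cap, cleaner_bottle, beaker, wax_tin, screwdriver, brush from where it was at the start of the episode above 0.02 m).
It also fails if it takes over 64 s, if anything falls off the work surface, if the arm or the gripper's body presses on something with over 40 N, if the wrist force passes 120 N, or if a joint passes its speed limit or range.

ROBOT

A 6-joint arm with a two-finger parallel gripper is mounted at the origin on the work surface. World frame = base frame: x ahead of the robot, y to its left, z up, the work surface at z = 0. Lengths are in mm, angles in rad, forces in N, time in s.
With the tool pointing down it reaches from about 275 to 1000 mm from the base axis. Payload 8.4 kg.
Tool frame: the origin (TCP) lies midway between the tips of the shut fingers; the grasp point (between the pads) lies 19 mm behind it; z points along the fingers, y is the line along which they close (so a half turn about z gives the same grasp; the last joint's range is limited). The gripper opens to 85 mm and grips with 20 to 120 N. Pads are 22 mm wide; open, the fingers measure 114 mm over their backs; the gripper's body (76 mm by 85 mm) begins 54 mm behind the grasp point. The pads swing forward as they close: fully open they stand 13 mm farther back than shut.
Start: joints at [-1.299, 0.353, 1.633, -0, 1.155, -0.002], TCP at [168.993, -601.722, 231.281] pointing down, gripper open.
Joint ranges: [-2.63, 2.63], [-0.92, 2.1], [0.06, 2.66], [-1.3, 4.44], [0, 2.69], [-3.02, 3.02]. Speed limits (rad/s): [2.22, 2.22, 2.79, 3.14, 3.14, 3.14].

INTERFACE

Orientations are given as [roll, pitch, yaw] about the fixed x, y, z axes, in that order (R = Rz(yaw) Ry(pitch) Rx(roll)).
In Python, from rig import * gives the robot as it stands.
- The arm moves only by the shell command python3 -m jog 'ROWS' [FORCE]. ROWS is JSON, a list of rows, each an object of numbers: "x", "y", "z": the shift along the tool's x, y, z in cm; "spin": the turn about the tool's z in rad; "grip": the closure, from 0 (fully open) to 1 (shut). In form: [{"x": .., "y": .., "z": .., "spin": .., "grip": ..}, ...]. A call has 1 to 20 rows; each row shifts and turns the commanded pose from where the row before left it, along the tool's axes as they then stand; what a row does not reach is not made up. A row lasts 1/12 s, in which the tool goes at most 41.7 mm and 7.16 degrees, less where a joint would pass 70% of its speed; a pose out of reach is approached as far as the arm can. A call with a gripper value outside its range is refused whole. The fingers move at their own pace and stop on an object; FORCE is the grip in N (left out, the last holds). Time passes only in rows, so rows that do not move let the fingers close. It gives the time, the measured TCP pose, the force, the opening and the grip force at its end, in the units of the state.
- sense(): the state, without advancing time (a new reading comes with each control period).
- grab_frame(name): name is "scene" or "side" or "wrist"; returns a dict with "pixels" (400x640x3 uint8, blue, green, red), "camera_matrix" (3x3 intrinsics, pixels), "rvec" (rotation vector, rad) and "tvec" (3), from world to camera coordinates, as OpenCV has them; the wrist camera has in their place "T_tool_cam" (4x4, takes a point from camera to tool coordinates, whose origin is the TCP and whose axes are the flange's). Camera axes: x right, y down, z forward; pixel columns grow to the right and rows downward; lengths in mm; the calibration is good to about 2 mm. A picture is of the moment at which its call begins: read the wrist's pose just before it. There is no depth.
- sign_off(): hands the job in; it is judged then, once.
The state is a dict: "clock": time; "qpos": joint angles; "qvel": joint speeds; "joint_efforts": joint torques, N m; "eef_pos": TCP position; "tcp_rot": TCP orientation; "contact_force": force on the tool from outside, world axes, zero at the start; "wrist_torque": the same for the moment, N m; "opening": opening from 0.0 (shut) to 1.0 (fully open); "grasp_force": force on a finger pad.
Only numpy, scipy, OpenCV 4.12 (cv2) and the standard library are available. Lean on these libraries where they do the work, as an engineer would, in place of code of your own. Each camera call takes 0.05 s, during which the arm holds its last target. There are 200 camera calls.

## Working session

There is one attempt and no reset: what is moved stays moved. The work goes in short steps, Python scripts to look and compute and a shell command to move; the robot and the scene stay as the last step left them, time stands still between calls to the robot, and variables do not carry over. Pictures are saved under pics/ and viewed, at most 10 in all, crops included, and the job is handed in when it is done.

```bash
mkdir -p pics; ls
python3 - <<'E'
from rig import *
import cv2,numpy as np
s=sense();print({k:np.round(v,3).tolist() for k,v in s.items()})
for n in("scene","side"):
    f=grab_frame(n);cv2.imwrite(f"pics/{n}0.png",f["pixels"]);print(n,f["camera_matrix"],f["rvec"],f["tvec"])
f=grab_frame("wrist");print(f["T_tool_cam"],f["camera_matrix"])
E
```

```text
pics
{'clock': 0.0, 'qpos': [-1.299, 0.354, 1.634, 0.0, 1.155, -0.002], 'qvel': [-0.0, 0.001, 0.001, 0.001, 0.0, 0.002], 'joint_efforts': [-0.003, -60.526, -34.207, -0.0, 0.009, -0.0], 'eef_pos': [168.866, -601.253, 230.558], 'tcp_rot': [-3.14, -0.0, 0.274], 'contact_force': [-0.552, 0.643, -0.35], 'wrist_torque': [-0.021, -0.001, 0.04], 'grasp_force': 0.0, 'opening': 0.999}
scene [[380.32314683   0.         315.52998328]
 [  0.         380.32314683 202.14974595]
 [  0.           0.           1.        ]] [ 2.25188006  0.96984636 -0.3615114 ] [-289.2604011  -174.82528707 1577.28775915]
side [[387.4250241    0.         320.72330676]
 [  0.         387.4250241  198.18476811]
 [  0.           0.           1.        ]] [ 0.65363951  2.55327175 -1.27524463] [ 439.36619911   -6.39739061 1358.12799795]
[[-1.13867435e-04 -9.44394946e-01 -3.28813281e-01  8.52492858e+01]
 [ 9.99999889e-01 -2.58167381e-04  3.95192514e-04  1.75863366e+00]
 [-4.58106676e-04 -3.28813199e-01  9.44394870e-01 -1.42648418e+02]
 [ 0.00000000e+00  0.00000000e+00  0.00000000e+00  1.00000000e+00]] [[349.34427979   0.         316.92969768]
 [  0.         349.34427979 202.78341733]
 [  0.           0.           1.        ]]
```

View pics/scene0.png

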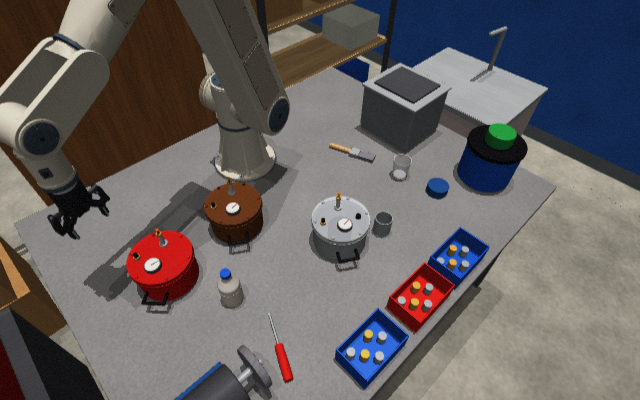

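View pics/side0.png

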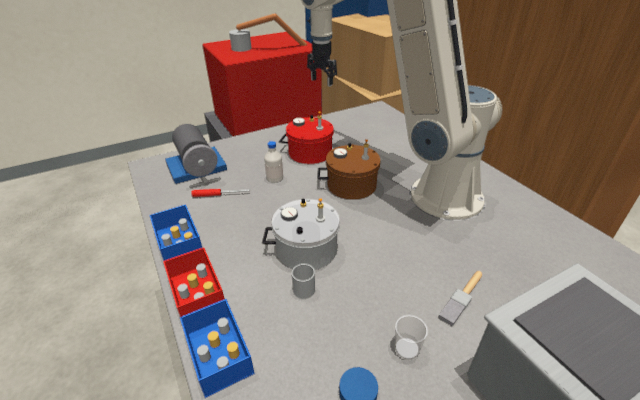

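The steel pot is at scene (341,228) and side (306,232). Its vent valve's orange tip is near scene (338,196) and side (320,202). Next I'll enlarge both views.

Run:
```python
import cv2,numpy as np
a=cv2.imread("pics/scene0.png")[180:270,300:400];b=cv2.imread("pics/side0.png")[180:270,260:360]
r=lambda i:cv2.resize(i,None,fx=4,fy=6.0 if 0 else 4,interpolation=cv2.INTER_CUBIC)
cv2.imwrite("pics/crop0.png",np.hstack([r(a),r(b)]))
```

```text
(no output)
```

View pics/crop0.png

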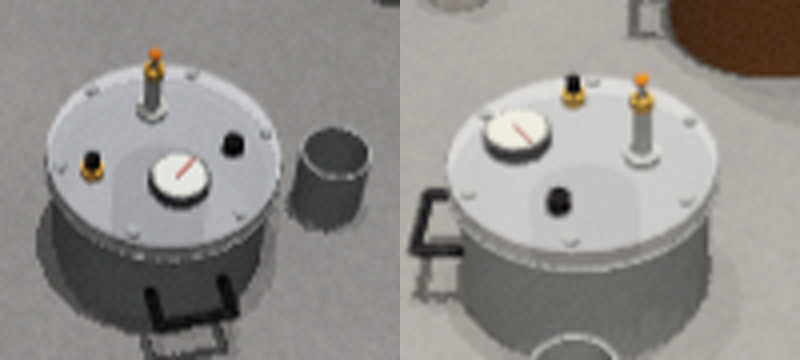

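The crop shows the orange head at scene (338.5,192.3) and side (320,198.8), and the brass nut at scene (338,197.2) and side (320,205). The gauge is at scene (344.7,224.3) and side (288.8,213.2). The dust cap is at scene (358,216) and side (299.5,230).

```bash
cat > h.py <<'E'
from rig import *
import cv2,numpy as np
from scipy.optimize import least_squares
from scipy.spatial.transform import Rotation as R
def proj(f,P,s=None):
    """project world point; wrist frames need the state s"""
    if "rvec" in f: rv,tv=np.array(f["rvec"],float),np.array(f["tvec"],float)
    else:
        T=np.eye(4);T[:3,:3]=R.from_euler("xyz",s["tcp_rot"]).as_matrix();T[:3,3]=s["eef_pos"]
        C=np.linalg.inv(T@np.array(f["T_tool_cam"]));rv=cv2.Rodrigues(C[:3,:3])[0];tv=C[:3,3]
    return cv2.projectPoints(np.array(P,float).reshape(1,3),rv,tv,np.array(f["camera_matrix"]),None)[0].ravel()
def tri(obs,x0=(500,0,150)):
    """obs: list of (frame,state,uv)"""
    r=least_squares(lambda P:np.concatenate([proj(f,P,s)-uv for f,s,uv in obs]),x0);return r.x,r.fun
E
python3 - <<'E'
from h import *
a,b=grab_frame("scene"),grab_frame("side")
for n,u,v in [("tip",(338.5,192.3),(320,198.8)),("nut",(338,197.2),(320,205)),("gauge",(344.7,224.3),(288.8,213.2)),("cap",(358,214),(299.5,228)),("port",(322.7,219),(303,199.5))]:
    x,f=tri([(a,None,u),(b,None,v)]);print(n,x.round(1),f.round(2),np.hypot(*x[:2]).round())
E
```

```text
tip [508.6  16.4 188. ] [ 0.27  0.38  0.3  -0.26] 509.0
nut [508.6  15.4 166. ] [ 0.21  0.29  0.23 -0.2 ] 509.0
gauge [583.3 -29.4 134.7] [ 0.19  0.23  0.21 -0.16] 584.0
cap [581.7  35.1 129.3] [ 0.3   0.37  0.31 -0.25] 583.0
port [521.6 -65.1 135.9] [ 0.13  0.17  0.15 -0.13] 526.0
```

```bash
python3 -m jog '[{"x":2.47,"y":-2.51},{"x":2.47,"y":-2.51},{"x":2.47,"y":-2.51},{"x":2.47,"y":-2.51},{"x":2.47,"y":-2.51},{"x":2.47,"y":-2.51},{"x":2.47,"y":-2.51},{"x":2.47,"y":-2.51},{"x":2.47,"y":-2.51},{"x":2.47,"y":-2.51},{"x":2.47,"y":-2.51},{"x":2.47,"y":-2.51},{"x":2.47,"y":-2.51},{"x":2.47,"y":-2.51},{"x":2.47,"y":-2.51},{"x":2.47,"y":-2.51},{"x":2.47,"y":-2.51},{"x":2.47,"y":-2.51},{"x":2.47,"y":-2.51},{"x":2.47,"y":-2.51}]'
python3 -m jog '[{"spin":0.12},{"spin":0.12},{"spin":0.12},{"spin":0.12},{"spin":0.12},{"spin":0.12},{"spin":0.12},{"spin":0.12},{"spin":0.12},{"spin":0.12},{},{},{}]'
python3 - <<'E'
from h import *
s=sense();f=grab_frame("wrist");cv2.imwrite("pics/w1.png",f["pixels"])
print(s["qpos"],s["eef_pos"],s["tcp_rot"],s["contact_force"],s["clock"])
print("tip",proj(f,(508.6,16.4,188),s),"nut",proj(f,(508.6,16,166.5),s))
E
```

```text
[-1.29939854e+00  3.53315866e-01  1.63373166e+00 -1.85948730e-05
  1.15519988e+00 -2.38358626e-03] [ 168.93026844 -601.51361984  230.94149907] [-3.14093786e+00  1.54463747e-05  2.73788895e-01] [ 0.34622722 -0.26625318  0.45370626] 0.25
tip [-3991.49564457 -3612.3326546 ] nut [-2559.25636931 -2385.76910582]schema error: expected keys x, y, z, spin, grip
schema error: expected keys x, y, z, spin, grip
```

View pics/w1.png

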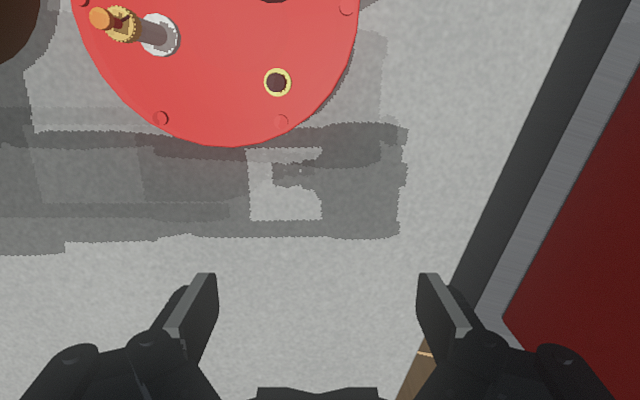

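The rows were refused because every key is required, so the arm hasn't moved. The picture shows only the red pot, with the valve at (115,22), and the open fingers.

```bash
python3 -m jog '[{"x":2.47,"y":-2.51,"z":0,"spin":0,"grip":0},{"x":2.47,"y":-2.51,"z":0,"spin":0,"grip":0},{"x":2.47,"y":-2.51,"z":0,"spin":0,"grip":0},{"x":2.47,"y":-2.51,"z":0,"spin":0,"grip":0},{"x":2.47,"y":-2.51,"z":0,"spin":0,"grip":0},{"x":2.47,"y":-2.51,"z":0,"spin":0,"grip":0},{"x":2.47,"y":-2.51,"z":0,"spin":0,"grip":0},{"x":2.47,"y":-2.51,"z":0,"spin":0,"grip":0},{"x":2.47,"y":-2.51,"z":0,"spin":0,"grip":0},{"x":2.47,"y":-2.51,"z":0,"spin":0,"grip":0},{"x":2.47,"y":-2.51,"z":0,"spin":0,"grip":0},{"x":2.47,"y":-2.51,"z":0,"spin":0,"grip":0},{"x":2.47,"y":-2.51,"z":0,"spin":0,"grip":0},{"x":2.47,"y":-2.51,"z":0,"spin":0,"grip":0},{"x":2.47,"y":-2.51,"z":0,"spin":0,"grip":0},{"x":2.47,"y":-2.51,"z":0,"spin":0,"grip":0},{"x":2.47,"y":-2.51,"z":0,"spin":0,"grip":0},{"x":2.47,"y":-2.51,"z":0,"spin":0,"grip":0},{"x":2.47,"y":-2.51,"z":0,"spin":0,"grip":0},{"x":2.47,"y":-2.51,"z":0,"spin":0,"grip":0}]' && 
python3 -m jog '[{"x":0,"y":0,"z":0,"spin":0.12,"grip":0.3},{"x":0,"y":0,"z":0,"spin":0.12,"grip":0.3},{"x":0,"y":0,"z":0,"spin":0.12,"grip":0.3},{"x":0,"y":0,"z":0,"spin":0.12,"grip":0.3},{"x":0,"y":0,"z":0,"spin":0.12,"grip":0.3},{"x":0,"y":0,"z":0,"spin":0.12,"grip":0.3},{"x":0,"y":0,"z":0,"spin":0.12,"grip":0.3},{"x":0,"y":0,"z":0,"spin":0.12,"grip":0.3},{"x":0,"y":0,"z":0,"spin":0.12,"grip":0.3},{"x":0,"y":0,"z":0,"spin":0.12,"grip":0.3},{"x":0,"y":0,"z":0,"spin":0,"grip":0.3},{"x":0,"y":0,"z":0,"spin":0,"grip":0.3},{"x":0,"y":0,"z":0,"spin":0,"grip":0.3}]'
python3 - <<'E'
from h import *
s=sense();f=grab_frame("wrist");cv2.imwrite("pics/w2.png",f["pixels"])
print(s["qpos"],s["eef_pos"],s["tcp_rot"],s["contact_force"],s["clock"])
print("tip",proj(f,(508.6,16.4,188),s),"nut",proj(f,(508.6,16,166.5),s))
E
```

```text
clock: 1.97
eef_pos: [509.4, 16.9, 231.4]
tcp_rot: [3.141, -0.0, 0.274]
contact_force: [0.4, -1.3, -0.1]
opening: 1.003
grasp_force: 0.0
clock: 3.05
eef_pos: [508.8, 15.2, 231.3]
tcp_rot: [-3.142, 0.0, -0.922]
contact_force: [-0.6, -0.7, 0.1]
opening: 0.702
grasp_force: 0.0
[2.68404038e-02 1.72144003e-01 1.87754603e+00 3.31157142e-05
 1.09186562e+00 2.51984153e+00] [508.83870065  15.17133278 231.31203598] [-3.14154546e+00  2.34013340e-06 -9.22220063e-01] [-0.62748574 -0.7241766   0.05039682] 3.05
tip [315.34477319 240.14090072] nut [315.86638551 225.33148991]
```

View pics/w2.png

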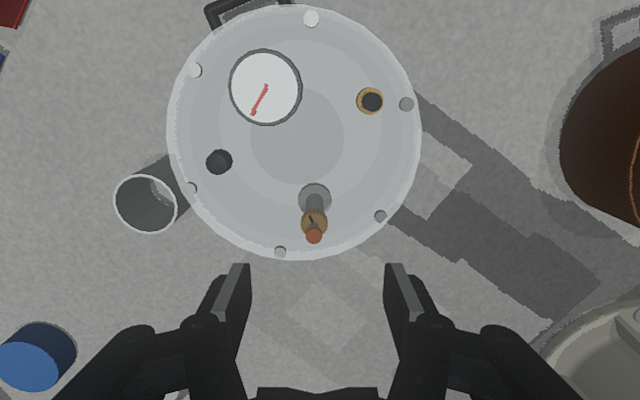

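The valve is seen end-on from above, with the orange head at about (314,236), the brass nut at (314,222) and the fingers symmetric about column 317. That is a couple of mm from the prediction, so I'll refine it by colour centroid.

Run:
```python
from h import *
s=sense();f=grab_frame("wrist");p=f["pixels"][195:250,290:340]
h=cv2.cvtColor(p,cv2.COLOR_BGR2HSV);m=cv2.inRange(h,(4,150,90),(14,255,255))
n,l,st,c=cv2.connectedComponentsWithStats(m);i=1+st[1:,4].argmax();uv=c[i]+[290,195];print(st[i],uv)
# head centroid ~ seen top face + a bit of side: z about 186.5
psi=s["tcp_rot"][2]
for z in(186,188):
    r=least_squares(lambda q:proj(f,(q[0],q[1],z),s)-uv,(508,16)).x
    d=r-np.array(s["eef_pos"][:2]);print(z,r,"tool x,y mm",d@[np.cos(psi),np.sin(psi)],d@[np.sin(psi),-np.cos(psi)])
cv2.imwrite("pics/c2.png",cv2.resize(p,None,fx=8,fy=8,interpolation=cv2.INTER_CUBIC))
```

```text
[17 44  1  1  1] [307. 239.]
186 [512.44515839  19.50986559] tool x,y mm -1.3104840669522453 -5.490926199511713
188 [512.96057638  18.72506417] tool x,y mm -0.3736591639487538 -5.4282519055889615
```

View pics/c2.png

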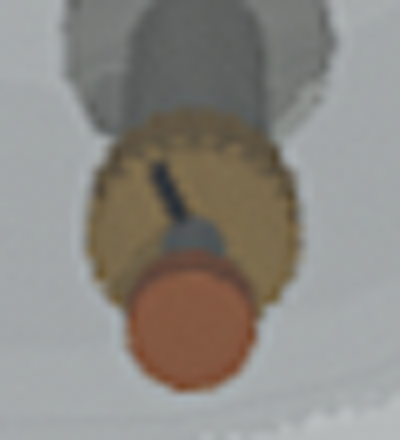

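In the crop, the head's top face is centred at about (313.6,235.3) and the nut's top face at about (313.8,221.6). The dark line is the nut's index mark, useful for checking its turn.

Run:
```python
from h import *
s=sense();f=grab_frame("wrist");psi=s["tcp_rot"][2]
for z,uv in((188,(313.6,235.3)),(171,(313.8,221.6))):
    r=least_squares(lambda q:proj(f,(q[0],q[1],z),s)-uv,(508,16)).x
    d=r-np.array(s["eef_pos"][:2]);print(z,r,"tool x,y mm",d@[np.cos(psi),np.sin(psi)],d@[np.sin(psi),-np.cos(psi)])
```

```text
188 [511.2824528   14.49694089] tool x,y mm 1.9931252321389012 -1.5621446932576206
171 [512.29452568  13.19581633] tool x,y mm 3.6413649551627714 -1.5850024917633478
```

```bash
cat > det.py <<'E'
from h import *
import pickle,sys
def snap(tag):
    s=sense();f=grab_frame("wrist");u0,v0=proj(f,(510.5,15.3,188),s).round().astype(int)
    p=f["pixels"][v0-25:v0+25,u0-25:u0+25]
    h=cv2.cvtColor(p,cv2.COLOR_BGR2HSV);m=cv2.inRange(h,(3,110,110),(13,255,255))
    n,l,st,c=cv2.connectedComponentsWithStats(m);i=1+st[1:,4].argmax();x,y,w,hh,A=st[i]
    uv=c[i]+[u0-25,v0-25];print(tag,"box",st[i],"uv",uv,"pred",u0,v0,s["tcp_rot"][2],s["clock"])
    cv2.imwrite(f"pics/d{tag}.png",cv2.resize(p,None,fx=6,fy=6));pickle.dump((dict(s),dict(f),uv),open(f"{tag}.pkl","wb"))
snap(sys.argv[1])
E
python3 det.py a
python3 -m jog '[{"x":0,"y":0,"z":0,"spin":-0.1208,"grip":0.3},{"x":0,"y":0,"z":0,"spin":-0.1208,"grip":0.3},{"x":0,"y":0,"z":0,"spin":-0.1208,"grip":0.3},{"x":0,"y":0,"z":0,"spin":-0.1208,"grip":0.3},{"x":0,"y":0,"z":0,"spin":-0.1208,"grip":0.3},{"x":0,"y":0,"z":0,"spin":-0.1208,"grip":0.3},{"x":0,"y":0,"z":0,"spin":-0.1208,"grip":0.3},{"x":0,"y":0,"z":0,"spin":-0.1208,"grip":0.3},{"x":0,"y":0,"z":0,"spin":-0.1208,"grip":0.3},{"x":0,"y":0,"z":0,"spin":-0.1208,"grip":0.3},{"x":0,"y":0,"z":0,"spin":-0.1208,"grip":0.3},{"x":0,"y":0,"z":0,"spin":-0.1208,"grip":0.3},{"x":0,"y":0,"z":0,"spin":-0.1208,"grip":0.3},{"x":0,"y":0,"z":0,"spin":0,"grip":0.3},{"x":0,"y":0,"z":0,"spin":0,"grip":0.3}]' >/dev/null; python3 det.py b
python3 -m jog '[{"x":0,"y":0,"z":0,"spin":-0.1208,"grip":0.3},{"x":0,"y":0,"z":0,"spin":-0.1208,"grip":0.3},{"x":0,"y":0,"z":0,"spin":-0.1208,"grip":0.3},{"x":0,"y":0,"z":0,"spin":-0.1208,"grip":0.3},{"x":0,"y":0,"z":0,"spin":-0.1208,"grip":0.3},{"x":0,"y":0,"z":0,"spin":-0.1208,"grip":0.3},{"x":0,"y":0,"z":0,"spin":-0.1208,"grip":0.3},{"x":0,"y":0,"z":0,"spin":-0.1208,"grip":0.3},{"x":0,"y":0,"z":0,"spin":-0.1208,"grip":0.3},{"x":0,"y":0,"z":0,"spin":-0.1208,"grip":0.3},{"x":0,"y":0,"z":0,"spin":-0.1208,"grip":0.3},{"x":0,"y":0,"z":0,"spin":-0.1208,"grip":0.3},{"x":0,"y":0,"z":0,"spin":-0.1208,"grip":0.3},{"x":0,"y":0,"z":0,"spin":0,"grip":0.3},{"x":0,"y":0,"z":0,"spin":0,"grip":0.3}]' >/dev/null; python3 det.py c
cat > fit.py <<'E'
from h import *
import pickle,sys
D=[pickle.load(open(t+".pkl","rb")) for t in sys.argv[1:]]
def res(q):
    r=[]
    for s,f,uv in D:
        g=dict(f);T=np.array(f["T_tool_cam"]).copy();T[:3,3]+=[q[3],q[4],0];g["T_tool_cam"]=T
        r+=list(proj(g,q[:3],s)-uv)
    return np.array(r+[(q[2]-187.5)/2,q[3]/4,q[4]/4])
q=least_squares(res,[510,15,188,0,0]);print(q.x.round(2),q.fun.round(2))
E
python3 fit.py a b c
```

```text
a box [ 17  17  16  15 183] uv [313.52459016 235.66666667] pred 314 237 -0.9241999190509391 3.2
b box [ 19  17  15  14 148] uv [315.95945946 231.27702703] pred 315 233 0.6410435786921334 4.5
c box [ 18  18  16  15 185] uv [320.46486486 233.79459459] pred 320 234 2.20876961296522 5.8
[ 5.1098e+02  1.5160e+01  1.8747e+02 -3.0000e-01 -2.0000e-02] [-0.09 -0.06  0.03  0.17  0.06 -0.09 -0.02 -0.08 -0.01]
```

```bash
python3 -m jog '[{"x":0,"y":0,"z":0,"spin":0.1208,"grip":0.3},{"x":0,"y":0,"z":0,"spin":0.1208,"grip":0.3},{"x":0,"y":0,"z":0,"spin":0.1208,"grip":0.3},{"x":0,"y":0,"z":0,"spin":0.1208,"grip":0.3},{"x":0,"y":0,"z":0,"spin":0.1208,"grip":0.3},{"x":0,"y":0,"z":0,"spin":0.1208,"grip":0.3},{"x":0,"y":0,"z":0,"spin":0.1208,"grip":0.3},{"x":0,"y":0,"z":0,"spin":0.1208,"grip":0.3},{"x":0,"y":0,"z":0,"spin":0.1208,"grip":0.3},{"x":0,"y":0,"z":0,"spin":0.1208,"grip":0.3},{"x":0,"y":0,"z":0,"spin":0.1208,"grip":0.3},{"x":0,"y":0,"z":0,"spin":0.1208,"grip":0.3},{"x":0,"y":0,"z":0,"spin":0.1208,"grip":0.3}]' >/dev/null
python3 -m jog '[{"x":0,"y":0,"z":0,"spin":0.1208,"grip":0.3},{"x":0,"y":0,"z":0,"spin":0.1208,"grip":0.3},{"x":0,"y":0,"z":0,"spin":0.1208,"grip":0.3},{"x":0,"y":0,"z":0,"spin":0.1208,"grip":0.3},{"x":0,"y":0,"z":0,"spin":0.1208,"grip":0.3},{"x":0,"y":0,"z":0,"spin":0.1208,"grip":0.3},{"x":0,"y":0,"z":0,"spin":0.1208,"grip":0.3},{"x":0,"y":0,"z":0,"spin":0.1208,"grip":0.3},{"x":0,"y":0,"z":0,"spin":0.1208,"grip":0.3},{"x":0,"y":0,"z":0,"spin":0.1208,"grip":0.3},{"x":0,"y":0,"z":0,"spin":0.1208,"grip":0.3},{"x":0,"y":0,"z":0,"spin":0.1208,"grip":0.3},{"x":0,"y":0,"z":0,"spin":0.1208,"grip":0.3},{"x":0,"y":0,"z":0,"spin":0,"grip":0.3},{"x":0,"y":0,"z":0,"spin":0,"grip":0.3}]' >/dev/null
cat > st.py <<'E'
from h import *
s=sense();psi=s["tcp_rot"][2];d=np.array([511.0,15.2])-s["eef_pos"][:2]
print("t",s["clock"],"tool dx,dy",d@[np.cos(psi),np.sin(psi)],d@[np.sin(psi),-np.cos(psi)],"pos",np.round(s["eef_pos"],2),"yaw",psi,"q6",s["qpos"][5],"F",np.round(s["contact_force"],1),"M",np.round(s["wrist_torque"],3),s["opening"],s["grasp_force"])
E
python3 st.py
```

```text
t 8.1833 tool dx,dy 1.2436001419642086 -1.7627160265721522 pos [508.84  15.13 231.29] yaw -0.9253284311401742 q6 2.5229294694679867 F [-0.5 -0.2 -0.6] M [ 0.016  0.004 -0.038] 0.6965985675855898 0.0
```

```bash
python3 -m jog '[{"x":0.125,"y":-0.175,"z":0,"spin":0,"grip":0.3},{"x":0,"y":0,"z":1,"spin":0,"grip":0.3},{"x":0,"y":0,"z":1,"spin":0,"grip":0.3},{"x":0,"y":0,"z":1,"spin":0,"grip":0.4},{"x":0,"y":0,"z":1,"spin":0,"grip":0.4},{"x":0,"y":0,"z":1,"spin":0,"grip":0.5},{"x":0,"y":0,"z":1,"spin":0,"grip":0.5},{"x":0,"y":0,"z":1,"spin":0,"grip":0.5},{"x":0,"y":0,"z":1,"spin":0,"grip":0.55},{"x":0,"y":0,"z":0.3,"spin":0,"grip":0.6},{"x":0,"y":0,"z":0,"spin":0,"grip":0.6},{"x":0,"y":0,"z":0,"spin":0,"grip":0.6},{"x":0,"y":0,"z":0,"spin":0,"grip":0.6}]' >/dev/null; python3 st.py
python3 - <<'E'
from h import *
f=grab_frame("wrist");cv2.imwrite("pics/w3.png",f["pixels"][150:400,170:470])
E
```

```text
t 9.2667 tool dx,dy -0.2461742810858114 0.3638625934049964 pos [511.44  15.22 148.72] yaw -0.9261675104299254 q6 2.523784458407669 F [ 0.4 -0.2 -0.2] M [-0.072  0.005  0.019] 0.4012919702766237 0.0
```

View pics/w3.png

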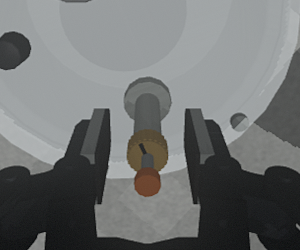

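The valve stands centred between the pads, with the nut at crop (149,150) and the pads at columns 105 and 192. I'll close gently.

```bash
python3 -m jog '[{"x":0,"y":0,"z":0.1,"spin":0,"grip":0.75},{"x":0,"y":0,"z":0,"spin":0,"grip":0.85},{"x":0,"y":0,"z":0,"spin":0,"grip":0.9},{"x":0,"y":0,"z":0,"spin":0,"grip":0.9},{"x":0,"y":0,"z":0,"spin":0,"grip":0.9},{"x":0,"y":0,"z":0,"spin":0,"grip":0.9},{"x":0,"y":0,"z":0,"spin":0,"grip":0.9},{"x":0,"y":0,"z":0,"spin":0,"grip":0.9}]' 35 >/dev/null; python3 st.py
```

```text
t 9.9833 tool dx,dy -0.17256988617698538 0.26952125232482177 pos [511.32  15.22 147.48] yaw -0.9262415571376026 q6 2.5237917671256755 F [0.8 0.1 2.7] M [ 0.025 -0.231 -0.019] 0.16398992005079116 34.15895462036133
```

```bash
python3 -m jog '[{"x":0,"y":0,"z":-0.02,"spin":-0.1,"grip":0.9},{"x":0,"y":0,"z":-0.02,"spin":-0.1,"grip":0.9},{"x":0,"y":0,"z":-0.02,"spin":-0.1,"grip":0.9},{"x":0,"y":0,"z":-0.02,"spin":-0.1,"grip":0.9},{"x":0,"y":0,"z":0,"spin":0,"grip":0.9},{"x":0,"y":0,"z":0,"spin":0,"grip":0.9}]' >/dev/null; python3 st.py
python3 - <<'E'
from h import *
f=grab_frame("wrist");cv2.imwrite("pics/w4.png",cv2.resize(f["pixels"][240:370,250:390],None,fx=4,fy=4,interpolation=cv2.INTER_CUBIC))
E
```

```text
t 10.4833 tool dx,dy -0.42664021850878553 0.8583853582528369 pos [511.8   15.73 148.4 ] yaw -0.5292432839491883 q6 2.1266606548569067 F [3.5 4.2 2.8] M [ 0.681 -0.481  0.037] 0.16475736027410015 34.201709032058716
```

View pics/w4.png

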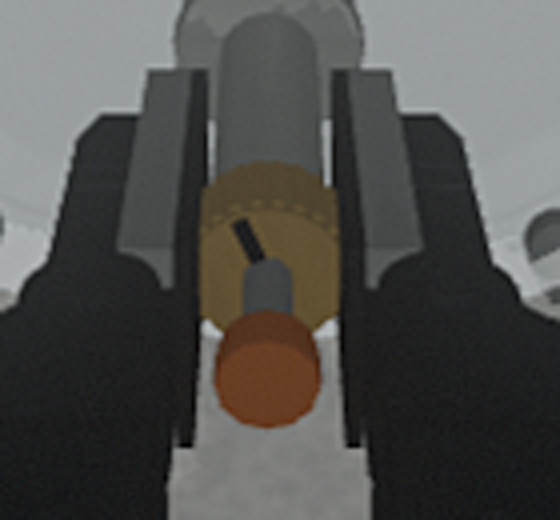

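The index mark has kept its place relative to the fingers, at (250,240), so the nut is turning with the tool. I'll carry on.

```bash
python3 -m jog '[{"x":0,"y":0,"z":-0.025,"spin":-0.12,"grip":0.9},{"x":0,"y":0,"z":-0.025,"spin":-0.12,"grip":0.9},{"x":0,"y":0,"z":-0.025,"spin":-0.12,"grip":0.9},{"x":0,"y":0,"z":-0.025,"spin":-0.12,"grip":0.9},{"x":0,"y":0,"z":-0.025,"spin":-0.12,"grip":0.9},{"x":0,"y":0,"z":-0.025,"spin":-0.12,"grip":0.9},{"x":0,"y":0,"z":-0.025,"spin":-0.12,"grip":0.9},{"x":0,"y":0,"z":-0.025,"spin":-0.12,"grip":0.9},{"x":0,"y":0,"z":-0.025,"spin":-0.12,"grip":0.9},{"x":0,"y":0,"z":-0.025,"spin":-0.12,"grip":0.9}]' >/dev/null; python3 st.py
```

```text
t 11.3667 tool dx,dy -2.0334329021799444 1.4723405084642915 pos [511.67  17.62 150.87] yaw 0.6745606252165262 q6 0.9217703852105101 F [ 2.7 17.3  3. ] M [ 2.663 -0.368 -0.119] 0.16984547371415473 34.35127794742584
```

Lateral force is building because the tool axis is about 1.7 mm off the nut axis (nut near 510.3, 16.6). I'll release, re-centre and regrip.

```bash
sed -i 's/511.0,15.2/510.4,16.6/' st.py; python3 -m jog '[{"x":0,"y":0,"z":0,"spin":0,"grip":0.75},{"x":0,"y":0,"z":0,"spin":0,"grip":0.7},{"x":0,"y":0,"z":0,"spin":0,"grip":0.7},{"x":0,"y":0,"z":0,"spin":0,"grip":0.7}]' >/dev/null; python3 st.py
```

```text
t 11.7 tool dx,dy 0.942176527921825 -1.4134506985270832 pos [510.54  14.91 150.29] yaw 0.6713841330138439 q6 0.9261942394497923 F [ 0.3 -0.4  0.5] M [-0.06  -0.032 -0.044] 0.298281339062215 0.0
```

```bash
python3 -m jog '[{"x":0.09,"y":-0.14,"z":0,"spin":0,"grip":0.7},{"x":0,"y":0,"z":0,"spin":0,"grip":0.75},{"x":0,"y":0,"z":0,"spin":0,"grip":0.8},{"x":0,"y":0,"z":0,"spin":0,"grip":0.9},{"x":0,"y":0,"z":0,"spin":0,"grip":0.9},{"x":0,"y":0,"z":0,"spin":0,"grip":0.9},{"x":0,"y":0,"z":0,"spin":0,"grip":0.9}]' >/dev/null; python3 st.py
```

```text
t 12.2833 tool dx,dy -0.39672090505866275 0.23995910636014345 pos [510.56  17.04 150.56] yaw 0.6736575909014384 q6 0.927135638368566 F [-3.   3.8  1.3] M [ 0.462  0.431 -0.028] 0.1654871358600213 34.07007694244385
```

```bash
python3 -m jog '[{"x":0,"y":-0.05,"z":-0.025,"spin":-0.12,"grip":0.9},{"x":0,"y":0,"z":-0.025,"spin":-0.12,"grip":0.9},{"x":0,"y":0,"z":-0.025,"spin":-0.12,"grip":0.9},{"x":0,"y":0,"z":-0.025,"spin":-0.12,"grip":0.9},{"x":0,"y":0,"z":-0.025,"spin":-0.12,"grip":0.9},{"x":0,"y":0,"z":-0.025,"spin":-0.12,"grip":0.9},{"x":0,"y":0,"z":-0.025,"spin":-0.12,"grip":0.9},{"x":0,"y":0,"z":-0.025,"spin":-0.12,"grip":0.9},{"x":0,"y":0,"z":-0.025,"spin":-0.12,"grip":0.9},{"x":0,"y":0,"z":-0.025,"spin":-0.12,"grip":0.9},{"x":0,"y":0,"z":-0.025,"spin":-0.12,"grip":0.9},{"x":0,"y":0,"z":-0.025,"spin":-0.12,"grip":0.9}]' >/dev/null; python3 st.py
```

```text
t 13.2833 tool dx,dy -0.7325020166509357 0.05978976944322527 pos [509.97  17.19 153.48] yaw 2.1195076002784417 q6 -0.517917814018665 F [-3.3  1.4  3.2] M [ 0.18   0.492 -0.096] 0.16631739651150879 34.139699935913086
```

```bash
python3 -m jog '[{"x":0,"y":0,"z":-0.025,"spin":-0.12,"grip":0.9},{"x":0,"y":0,"z":-0.025,"spin":-0.12,"grip":0.9},{"x":0,"y":0,"z":-0.025,"spin":-0.12,"grip":0.9},{"x":0,"y":0,"z":-0.025,"spin":-0.12,"grip":0.9},{"x":0,"y":0,"z":-0.025,"spin":-0.12,"grip":0.9},{"x":0,"y":0,"z":-0.025,"spin":-0.12,"grip":0.9},{"x":0,"y":0,"z":-0.025,"spin":-0.12,"grip":0.9},{"x":0,"y":0,"z":-0.025,"spin":-0.12,"grip":0.9},{"x":0,"y":0,"z":-0.025,"spin":-0.12,"grip":0.9},{"x":0,"y":0,"z":-0.025,"spin":-0.12,"grip":0.9},{"x":0,"y":0,"z":-0.025,"spin":-0.12,"grip":0.9}]' >/dev/null; python3 st.py;python3 -m jog '[{"x":0,"y":0,"z":0,"spin":-0.06,"grip":0.9},{"x":0,"y":0,"z":0,"spin":-0.06,"grip":0.9},{"x":0,"y":0,"z":0,"spin":-0.06,"grip":0.9},{"x":0,"y":0,"z":0,"spin":0,"grip":0.9},{"x":0,"y":0,"z":0,"spin":0,"grip":0.9}]' >/dev/null; python3 st.py
python3 - <<'E'
from h import *
f=grab_frame("wrist");cv2.imwrite("pics/w5.png",cv2.resize(f["pixels"][240:370,250:390],None,fx=4,fy=4,interpolation=cv2.INTER_CUBIC))
E
```

```text
t 14.2 tool dx,dy -0.5210116284139287 -0.33672570073222846 pos [509.8   16.77 156.2 ] yaw -2.843439251974034 q6 -1.8379463340333657 F [-3.9 -1.7  2.1] M [-0.242  0.59  -0.107] 0.16826091385243114 34.16488766670227
t 14.6167 tool dx,dy 0.6904539836769611 -0.3017683871706989 pos [510.88  17.18 156.42] yaw -2.671125942556672 q6 -2.0103768304219227 F [1.2 1.6 0.1] M [ 0.244 -0.063  0.11 ] 0.16631811946405295 34.1361129283905
```

View pics/w5.png

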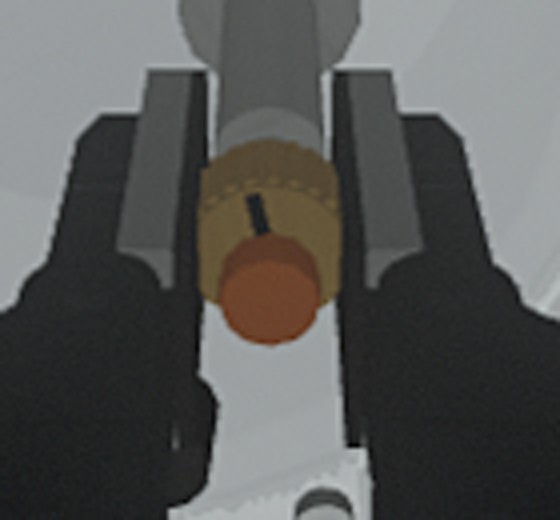

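The mark now sits nearer straight up, at (258,215), so the fingers have slipped a little and the nut looks to be at its stop. One more nudge to confirm before releasing.

```bash
python3 -m jog '[{"x":0,"y":0,"z":0,"spin":-0.08,"grip":0.9},{"x":0,"y":0,"z":0,"spin":-0.08,"grip":0.9},{"x":0,"y":0,"z":0,"spin":-0.08,"grip":0.9}]' >/dev/null; python3 st.py
python3 - <<'E'
from h import *
f=grab_frame("wrist");cv2.imwrite("pics/w6.png",cv2.resize(f["pixels"][240:370,250:390],None,fx=4,fy=4,interpolation=cv2.INTER_CUBIC))
p=f["pixels"]; m=(p[:,:,:].max(2)<45)[240:370,250:390]
for n in("w4","w5","w6"):
    q=cv2.imread(f"pics/{n}.png")[180:270,205:335]; k=(q.max(2)<50).astype(np.uint8)
    c,l,st,ce=cv2.connectedComponentsWithStats(k); 
    for i in range(1,c):
        if st[i,4]>150:
            ys,xs=np.where(l==i);e=cv2.fitLine(np.c_[xs,ys].astype(np.float32),cv2.DIST_L2,0,.01,.01).ravel();print(n,st[i],ce[i].round(),np.degrees(np.arctan2(e[1],e[0])))
E
```

```text
t 14.9167 tool dx,dy 1.1694271895357056 -0.2662202552188522 pos [511.11  17.57 156.25] yaw -2.4275900546044267 q6 -2.254142242944157 F [ 2.8  4.3 -2.9] M [ 0.564 -0.422 -0.011] 0.16609958825795396 34.312185645103455
w4 [ 29  40  31  44 651] [44. 61.] 63.050922
w5 [ 42  15  22  40 490] [53. 35.] 75.515755
w6 [ 64  11  23  40 517] [76. 31.] -74.607574
```

```bash
python3 -m jog '[{"x":0,"y":0,"z":0,"spin":0,"grip":0.7},{"x":0,"y":0,"z":0,"spin":0,"grip":0.6},{"x":0,"y":0,"z":0,"spin":0,"grip":0.6},{"x":0,"y":0,"z":0,"spin":0,"grip":0.6},{"x":0,"y":0,"z":-0.5,"spin":0,"grip":0.6},{"x":0,"y":0,"z":-1,"spin":0,"grip":0.6},{"x":0,"y":0,"z":-1,"spin":0,"grip":0.6},{"x":0,"y":0,"z":-1,"spin":0,"grip":0.6},{"x":0,"y":0,"z":-1,"spin":0,"grip":0.6},{"x":0,"y":0,"z":-1,"spin":0,"grip":0.6},{"x":0,"y":0,"z":0,"spin":0,"grip":0.6},{"x":0,"y":0,"z":0,"spin":0,"grip":0.6},{"x":0,"y":0,"z":0,"spin":0,"grip":0.6}]' >/dev/null; python3 st.py
python3 - <<'E'
from h import *
s=sense();f=grab_frame("wrist")
cv2.imwrite("pics/w7.png",cv2.resize(f["pixels"][200:330,240:400],None,fx=4,fy=4,interpolation=cv2.INTER_CUBIC))
print(proj(f,(510.4,16.6,188),s),proj(f,(511,15.2,188),s))
E
```

```text
t 16.05 tool dx,dy 0.36822085809005317 -0.529315746742025 pos [510.33  17.24 211.22] yaw -2.4294479726380125 q6 -2.252091567988361 F [-0.5  0.4  0.1] M [-0.005 -0.006  0.002] 0.40417917119815766 0.0
[319.3305291  251.61108468] [316.58323759 250.82714615]
```

View pics/w7.png

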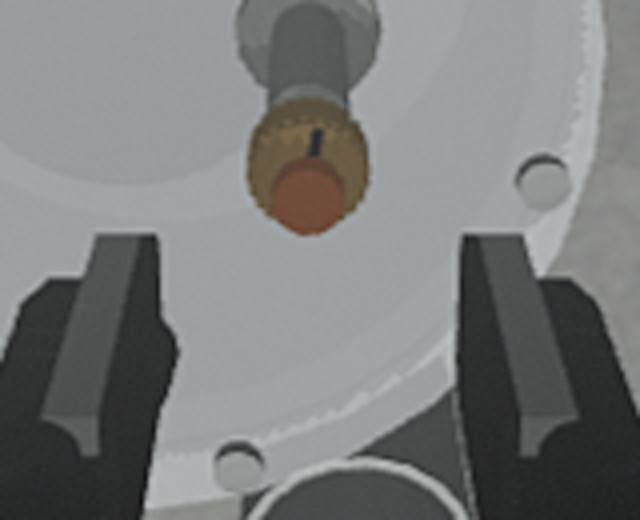

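The nut is up: the head at crop (308,199) overlaps the nut at (308,165), and the finger midline is column 310. I'll nudge to centre, shut the fingers and come down to just above the head.

```bash
python3 -m jog '[{"x":0.05,"y":-0.09,"z":0,"spin":0,"grip":0.8},{"x":0,"y":0,"z":0,"spin":0,"grip":1},{"x":0,"y":0,"z":0,"spin":0,"grip":1},{"x":0,"y":0,"z":0,"spin":0,"grip":1},{"x":0,"y":0,"z":0,"spin":0,"grip":1},{"x":0,"y":0,"z":0,"spin":0,"grip":1},{"x":0,"y":0,"z":0.6,"spin":0,"grip":1},{"x":0,"y":0,"z":0.6,"spin":0,"grip":1},{"x":0,"y":0,"z":0.5,"spin":0,"grip":1},{"x":0,"y":0,"z":0.2,"spin":0,"grip":1},{"x":0,"y":0,"z":0,"spin":0,"grip":1},{"x":0,"y":0,"z":0,"spin":0,"grip":1},{"x":0,"y":0,"z":0,"spin":0,"grip":1}]' >/dev/null; python3 st.py
```

```text
t 17.1833 tool dx,dy 0.10559883878761954 0.5676308599445024 pos [510.85  16.24 192.42] yaw -2.429394633711954 q6 -2.2541769755488836 F [-0.7 -0.3 -0.1] M [-0.064 -0.021  0.013] 0.003101089309343722 0.0
```

```bash
python3 -m jog '[{"x":0,"y":0,"z":0.1,"spin":0,"grip":1},{"x":0,"y":0,"z":0.1,"spin":0,"grip":1},{"x":0,"y":0,"z":0.1,"spin":0,"grip":1},{"x":0,"y":0,"z":0,"spin":0,"grip":1},{"x":0,"y":0,"z":0,"spin":0,"grip":1}]' >/dev/null; python3 st.py
python3 -m jog '[{"x":0,"y":0,"z":0.1,"spin":0,"grip":1},{"x":0,"y":0,"z":0.1,"spin":0,"grip":1},{"x":0,"y":0,"z":0,"spin":0,"grip":1},{"x":0,"y":0,"z":0,"spin":0,"grip":1}]' >/dev/null; python3 st.py
```

```text
t 17.6 tool dx,dy -0.02898228878405029 0.448281153670372 pos [510.67  16.24 189.28] yaw -2.4294166861105704 q6 -2.2541189120866547 F [ 0.6 -0.1 -0.4] M [ 0.012 -0.016  0.013] -0.0035647849558705196 0.0
t 17.9333 tool dx,dy 0.11599856666356613 0.5737230865553112 pos [510.86  16.24 187.49] yaw -2.4294098224774925 q6 -2.2541622207121703 F [-0.8  0.   2.7] M [-0.003  0.126 -0.028] 0.0014281500270218951 1.4326364547014236
```

```bash
for i in 1 2; do python3 -m jog '[{"x":0,"y":0,"z":0.05,"spin":0,"grip":1},{"x":0,"y":0,"z":0.05,"spin":0,"grip":1},{"x":0,"y":0,"z":0,"spin":0,"grip":1},{"x":0,"y":0,"z":0,"spin":0,"grip":1}]' >/dev/null; python3 st.py|grep -o "pos.*\]"; done
```

```text
pos [510.85  16.24 186.4 ] yaw -2.4294055031515827 q6 -2.2541706735276597 F [-0.1 -0.3  2.8] M [-0.062  0.057 -0.02 ]
pos [510.86  16.25 185.39] yaw -2.4293865914014225 q6 -2.254174740211681 F [0.2 0.1 4.3] M [-0.02  -0.014 -0.034]
```

```bash
for i in 1 2 3; do python3 -m jog '[{"x":0,"y":0,"z":0.05,"spin":0,"grip":1},{"x":0,"y":0,"z":0,"spin":0,"grip":1},{"x":0,"y":0,"z":0,"spin":0,"grip":1}]' >/dev/null; python3 st.py|grep -o "pos.*\]"; done
```

```text
pos [510.83  16.25 184.87] yaw -2.4293630112484004 q6 -2.2541686786719843 F [0.2 0.5 3.8] M [-0.021 -0.064 -0.042]
pos [510.85  16.26 184.37] yaw -2.429367838106901 q6 -2.254162723189413 F [1.  0.4 3.6] M [-0.007 -0.071 -0.024]
pos [510.91  16.24 184.23] yaw -2.4294293851928583 q6 -2.2541234292062913 F [-0.5  0.4  8.4] M [ 0.035  0.141 -0.046]
```

```bash
for i in 1 2; do python3 -m jog '[{"x":0,"y":0,"z":0.015,"spin":0,"grip":1},{"x":0,"y":0,"z":0,"spin":0,"grip":1}]' >/dev/null; python3 st.py|grep -o "pos.*\]"; done
```

```text
pos [510.9   16.22 184.16] yaw -2.4294097686870293 q6 -2.2541685306990504 F [-1.9  0.3  9.1] M [-0.055  0.243  0.037]
pos [510.91  16.26 184.11] yaw -2.4294039736950634 q6 -2.2541561486387445 F [-1.3 -0.3  9.9] M [0.009 0.234 0.043]
```

```bash
for i in 1 2; do python3 -m jog '[{"x":0,"y":0,"z":0.02,"spin":0,"grip":1},{"x":0,"y":0,"z":0,"spin":0,"grip":1},{"x":0,"y":0,"z":0,"spin":0,"grip":1}]' >/dev/null; python3 st.py|grep -o "pos.*\]"; done
```

```text
pos [510.95  16.25 184.07] yaw -2.4293908973878757 q6 -2.254129904676898 F [-2.7 -0.1 10.5] M [-0.026  0.363 -0.021]
pos [510.96  16.24 184.  ] yaw -2.429431495594601 q6 -2.25414517775268 F [-2.3  0.2 13.6] M [ 0.02   0.436 -0.015]
```

```bash
for i in 1 2; do python3 -m jog '[{"x":0,"y":0,"z":0.005,"spin":0,"grip":1},{"x":0,"y":0,"z":0,"spin":0,"grip":1},{"x":0,"y":0,"z":0,"spin":0,"grip":1},{"x":0,"y":0,"z":0,"spin":0,"grip":1}]' >/dev/null; python3 st.py|grep -o "pos.*\]"; done;  for i in 1 2 3; do python3 -m jog '[{"x":0,"y":0,"z":0,"spin":0,"grip":1},{"x":0,"y":0,"z":0,"spin":0,"grip":1},{"x":0,"y":0,"z":0,"spin":0,"grip":1},{"x":0,"y":0,"z":0,"spin":0,"grip":1}]' >/dev/null; python3 st.py|grep -o "pos.*\]"; done
```

```text
pos [510.94  16.24 184.  ] yaw -2.429371918744959 q6 -2.2541751663060614 F [-2.1  0.3 13.7] M [-0.015  0.508 -0.002]
pos [510.98  16.24 183.98] yaw -2.4294496331994186 q6 -2.254126871271158 F [-2.2 -0.6 12.8] M [-0.013  0.49   0.003]
pos [510.97  16.24 183.98] yaw -2.4293792767479747 q6 -2.254173041780327 F [-2.1  0.7 14.2] M [-0.104  0.468  0.035]
pos [510.95  16.26 183.97] yaw -2.4293637242651096 q6 -2.25415977125465 F [-2.7  0.1 14.5] M [0.019 0.527 0.033]
pos [510.98  16.25 183.97] yaw -2.4293280443359313 q6 -2.25419656790268 F [-2.5 -0.5 14.4] M [-0.013  0.449  0.02 ]
```

```bash
python3 -m jog '[{"x":0,"y":0,"z":-0.1,"spin":0,"grip":1},{"x":0,"y":0,"z":-0.2,"spin":0,"grip":1},{"x":0,"y":0,"z":-0.3,"spin":0,"grip":1},{"x":0,"y":0,"z":-0.5,"spin":0,"grip":1},{"x":0,"y":0,"z":-1,"spin":0,"grip":1},{"x":0,"y":0,"z":-1,"spin":0,"grip":1},{"x":0,"y":0,"z":-1,"spin":0,"grip":1},{"x":0,"y":0,"z":-1,"spin":0,"grip":1},{"x":0,"y":0,"z":0,"spin":0,"grip":1},{"x":0,"y":0,"z":0,"spin":0,"grip":1},{"x":0,"y":0,"z":0,"spin":0,"grip":1},{"x":0,"y":0,"z":0,"spin":0,"grip":1}]' >/dev/null; python3 st.py
python3 - <<'E'
from rig import *
print(sign_off())
E
```

```text
t 22.85 tool dx,dy -0.29024630789375994 0.23862271017385486 pos [510.34  16.23 233.55] yaw -2.4293579988045058 q6 -2.254187752544062 F [ 0.1 -0.6 -0.7] M [0.026 0.004 0.031] -0.0001845999006420359 0.0
the job is handed in; nothing more can be done
None
```

I unscrewed the lock nut to its stop, pressed the pin to its stop (about 3.5 mm down) and held it at about 14 N for more than a second, then let it go and handed the job in at 22.9 s; no verdict came back, and I took no picture after letting go.

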